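Oil the bare spindle of the twine stand

TASK

The twine spool squeaks on its stand beside the barbecue. Slide the spool up off the spindle and set it down standing upright, wholly on the wooden board; then take the round brush, dip its bristles well down inside the small open oil pot (half-way down or deeper), and gently dab them against the bare spindle. Finally stand the brush back upright in its saucer, without dropping anything, and leave the oil pot and everything else standing where it is.

Things in the scene. Friction and masses are not known exactly. Their poses are not given: they have to be found in the camera images.
- spool: Wooden spool full of jute twine, standing upright on the stand with the spindle through its bore: 60 mm diameter over its whole height, 70 mm high, bore 24 mm right through, about 0.14 kg. Origin: centre of its underside; z is its axis, pointing up. Starts on the stand's foot, so its underside is 12 mm and its top 82 mm above the counter
- stand: Twine stand screwed to the counter (does not move): flat round dark iron foot, 90 mm diameter and 12 mm thick, with the upright spindle in its middle. Origin: centre of the foot's underside, on the counter; z up
- spindle: Plain upright steel pin fixed in the middle of the stand: 16 mm diameter, 88 mm long, its top 100 mm above the counter (18 mm above the top of the seated spool). Origin: its lower end, on the top of the foot, 12 mm above the counter; z up along the pin
- board: Wooden board fixed on the counter, 160 mm (its x) by 200 mm (its y), 18 mm thick. Origin: centre of its underside; its top is at z = 18 mm
- oil_pot: Small open round terracotta pot, loose, about 0.32 kg (nothing is in it): 60 mm high, mouth 96 mm outside and 86 mm inside, tapering to 77 mm outside and about 67 mm inside at the bottom; wall 5 mm, inner floor 6 mm above its underside. Origin: centre of its underside; z up, mouth at z = 60 mm. It has no handle, the mug has one; the stacked flower pots beyond it are larger
- brush: Round brush, 150 mm long, standing upright on its bristles in the saucer, handle up, about 0.09 kg, loose. From below: bristle head 36 mm diameter up to z = 45 mm, steel ferrule 38 mm diameter up to z = 67 mm, round wooden handle 22 mm diameter up to z = 150 mm. Origin: centre of the flat end of the bristles (the tip); z runs up along the handle
- bristles: The bristle head of the brush: 36 mm diameter, 45 mm long, part of the brush. Sideways it is firm; pushed endwise it springs up to 10 mm into the ferrule (starts to give at 2 N, 7 N at the stop). Origin: centre of its flat end, the same point as the brush's origin until it is pushed in
- saucer: Shallow round terracotta saucer fixed on the counter, 110 mm diameter, rim 16 mm high, flat inner floor of about 66 mm diameter at z = 5 mm. The brush starts in it. Origin: centre of its underside
- spice_jar: Bystander: closed glass jar, 54 mm diameter, 85 mm high. Origin: centre of its underside
- shaker: Bystander: waisted dark wooden shaker, 42 mm diameter, 92 mm high. Origin: centre of its underside
- spoon: Bystander: spoon lying flat, 200 mm long along its x, 52 mm wide bowl at +x. Origin: under its middle
- mug: Bystander: white mug, 72 mm diameter, 85 mm high, handle at its +y. Origin: centre of its underside
- turner: Bystander: grill turner lying flat, 280 mm long along its x, blade 65 mm wide at +x. Origin: under its middle

How it is judged:
By the outcome, as a careful person would: the job done as asked, in the order asked, and still so for the second after the job is handed in, with the robot touching nothing.
It also fails if it takes over 69 s, if anything falls off the work surface, if the arm or the gripper's body presses on something with over 40 N, if the wrist force passes 120 N, or if a joint passes its speed limit or range.

ROBOT

A 7-joint arm with a two-finger parallel gripper is mounted at the origin on the work surface. World frame = base frame: x ahead of the robot, y to its left, z up, the work surface at z = 0. Lengths are in m, angles in rad, forces in N, time in s.
With the tool pointing down it reaches from about 0.4 to 0.85 m from the base axis. Payload 4.4 kg.
Tool frame: the origin (TCP) lies on the mounting face of the last link; the fingertips stand ahead of it and the grasp point (between the pads) lies 180 mm ahead of it (arm.tip_reach is the z of the fingertips in the tool frame, in m); z points along the fingers, y is the direction in which the jaws open and shut (so a half turn about z gives the same grasp; the last joint's range is limited). The gripper opens to 94 mm and grips with 3 to 60 N. Pads are 16 mm wide; open, the fingers measure 119 mm over their backs; the gripper's body (75 mm by 177 mm) begins 78 mm behind the grasp point.
Start: joints at [1.126, 0.628, 0.038, 1.517, -0.027, 0.996, -0.02], TCP at [0.24, -0.604, 0.405] pointing down, gripper open.
Joint ranges: [-3.06, 3.06], [-0.37, 2.12], [-1.25, 1.32], [0.18, 2.47], [-1.1, 4.24], [0.23, 1.98], [-2.94, 2.94]. Speed limits (rad/s): [2.57, 2.57, 3.14, 3.14, 3.14, 3.14, 3.14].

INTERFACE

Orientations are given as a rotation vector (axis times angle).
In Python, from station import arm gives the robot as it stands. The module is installed in compiled form; this text tells all that it offers.
- The arm moves only by the tool send_rows, never from a script. Its argument "commands" is a list of rows, each an object of numbers: "tx", "ty", "tz": the shift along the tool's x, y, z in cm; "rx", "ry", "rz": the turn, a rotation vector about the tool's x, y, z in rad. A call has exactly 5 rows; each row shifts and turns the commanded pose from where the row before left it, along the tool's axes as they then stand; what a row does not reach is not made up. A row lasts 1/10 s, in which the tool goes at most 50 mm and 8.59 degrees, less where a joint would pass 70% of its speed; a pose out of reach is approached as far as the arm can. A call with a gripper value outside its range is refused whole. "claw" is the opening, from 0 (shut) to 1 (fully open), set as the call begins (left out, the last holds). The fingers move at their own pace and stop on an object; the grip force is fixed at half the most. Time passes only in rows, so rows that do not move let the fingers close, or fill a call up. It gives the time, the measured TCP pose, the force and the opening at its end, in the units of the state.
- arm.observe(): the state, without advancing time (a new reading comes with each control period).
- arm.camera(name): name is "scene" or "top" or "wrist"; returns (picture, depth): 400x640x3 uint8, red, green, blue; 400x640 float32, m along the optical axis (not along the pixel's ray), 0 where there is no reading.
- arm.camera_info(name): a dict with "intrinsics" (3x3 intrinsics, pixels), "position" and "attitude" of the camera in the world; the wrist camera has in their place "mount" (4x4, takes a point from camera to tool coordinates, whose origin is the TCP and whose axes are the flange's). Camera axes: x right, y down, z forward; pixel columns grow to the right and rows downward; lengths in m; the calibration is good to about 2 mm. The wrist camera is an equidistant fisheye: a pixel r from the principal point sees the ray r / f radians off the axis. A picture is of the moment at which its call begins: read the wrist's pose just before it. camera_info takes no time and is no camera call.
- arm.job_done(): hands the job in, once; it reports no verdict.
The state is a dict: "time_s": time; "joints": joint angles; "joint_vel": joint speeds; "tau": joint torques, N m; "position": TCP position; "ee_rot": TCP orientation; "contact_force": force on the tool from outside, world axes, zero at the start; "wrist_torque": the same for the moment, N m; "finger_gap": finger opening in m.
Only numpy, scipy, OpenCV 4.12 (cv2) and the standard library are available. Lean on these libraries where they do the work, as an engineer would, in place of code of your own. Each camera call takes 0.05 s, during which the arm holds its last target. There are 200 camera calls.

## Working session

There is one attempt and no reset: what is moved stays moved. The work goes in short steps, Python scripts to look and compute and a tool call to move; the robot and the scene stay as the last step left them, time stands still between calls to the robot, and variables do not carry over. Pictures are saved under pics/ and viewed, on a budget of 10 in all, crops included, one or two more only if the job needs it, and the job is handed in when it is done.

Besides the shell and the picture viewer there is one more tool, called after "Emit:" by a JSON object that holds its "method" and its "body", one argument or row to a line. send_rows: Moves the arm, as the interface text tells. Its arguments: {"type":"object","properties":{"commands":{"type":"array"},"claw":{"type":"number"}},"required":["commands"]}

```bash
mkdir -p pics; cat > h.py <<'E'
import numpy as np, cv2
from scipy.spatial.transform import Rotation as R
from station import arm
def world(name,depth,info):
    K=np.array(info["intrinsics"]);v,u=np.mgrid[0:400,0:640]
    P=np.stack([(u-K[0,2])/K[0,0]*depth,(v-K[1,2])/K[1,1]*depth,depth],-1)
    A=np.array(info["attitude"],float)
    A=A if A.shape==(3,3) else R.from_rotvec(A).as_matrix()
    return P@A.T+np.array(info["position"])
def shot(name,fn):
    p,d=arm.camera(name);cv2.imwrite(fn,p[:,:,::-1]);return p,d
E
python3 - <<'E'
from h import *
print(arm.observe(),arm.tip_reach)
for n in("scene","top","wrist"):
    i=arm.camera_info(n);print(n,i)
a=[]
for n in("scene","top"):
    p,d=shot(n,f"pics/{n}0.png");np.savez(f"{n}0.npz",p=p,d=d)
E
```

```text
{'time_s': 0.0, 'joints': array([ 1.12622611,  0.62929489,  0.03845548,  1.51832313, -0.02697394,
        0.99628535, -0.02000793]), 'joint_vel': array([-3.14469062e-04, -8.00155676e-04,  7.05949254e-04, -1.28541029e-03,
       -5.14491130e-04, -7.96452447e-05, -1.99522403e-03]), 'tau': array([-1.10693945e-03, -5.49724603e+01,  1.14349566e+00, -1.86632448e+01,
       -5.21227391e-02,  2.36129371e-02,  1.24752119e-04]), 'position': array([ 0.24027438, -0.60365969,  0.4038016 ]), 'ee_rot': array([-3.08370352e+00, -5.91085433e-01,  6.06271344e-04]), 'contact_force': array([-0.38379991,  1.0387933 , -0.08018337]), 'wrist_torque': array([0.03593717, 0.01605375, 0.00151939]), 'finger_gap': 0.09405642967480707} 0.1992
scene {'intrinsics': array([[508.74649326,   0.        , 321.8519336 ],
       [  0.        , 508.74649326, 199.99980422],
       [  0.        ,   0.        ,   1.        ]]), 'position': array([1.44051538, 0.37372103, 0.7706226 ]), 'attitude': array([-1.35564839, -2.0449781 ,  0.99755833])}
top {'intrinsics': array([[381.25623319,   0.        , 315.2337082 ],
       [  0.        , 381.25623319, 201.00805885],
       [  0.        ,   0.        ,   1.        ]]), 'position': array([0.39528428, 0.00387479, 0.87976485]), 'attitude': array([-2.10997541,  2.12011519, -0.22006727])}
wrist {'intrinsics': array([[309.70691629,   0.        , 327.46269399],
       [  0.        , 309.70691629, 197.60088366],
       [  0.        ,   0.        ,   1.        ]]), 'mount': array([[ 4.77708285e-04, -9.64925322e-01, -2.62524085e-01,
         7.54257681e-02],
       [ 9.99999885e-01,  4.48533048e-04,  1.71059866e-04,
         1.03113505e-03],
       [-4.73092686e-05, -2.62524137e-01,  9.64925425e-01,
         1.83468395e-02],
       [ 0.00000000e+00,  0.00000000e+00,  0.00000000e+00,
         1.00000000e+00]])}
```

View pics/top0.png

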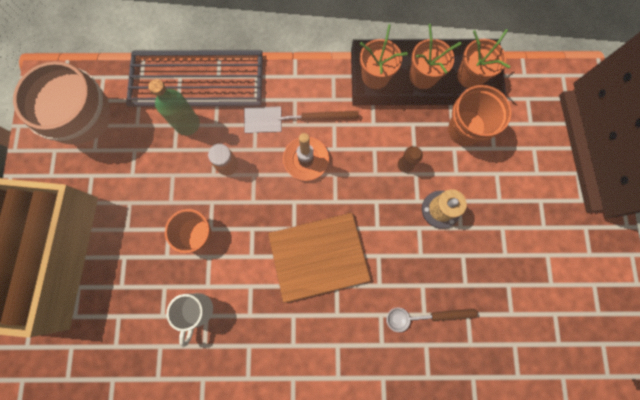

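View pics/scene0.png

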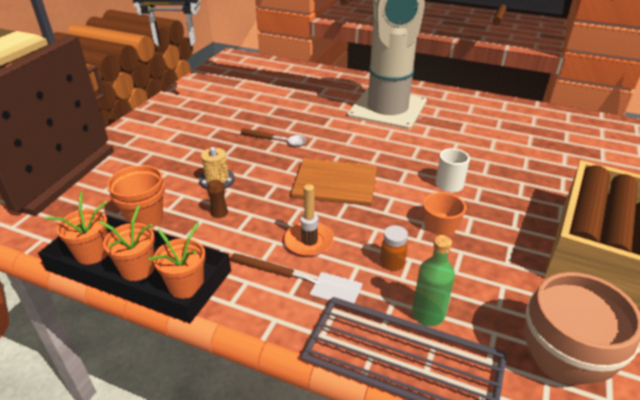

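The top view shows the spool at about (450,207), the shaker at (410,160), the saucer and brush at (306,158), the pot at (187,231) and the board at (320,257). The scene view agrees. Next I measure them from depth.

```bash
cat > m.py <<'E'
from h import *
from scipy.optimize import least_squares
W={}
for n in("scene","top"):
    z=np.load(f"{n}0.npz");w=world(n,z["d"],arm.camera_info(n));w[z["d"]==0]=np.nan;W[n]=w
for nm,(u,v) in dict(spool=(450,207),shaker=(410,160),saucer=(306,158),pot=(187,231),board=(320,257),jar=(219,155),mug=(185,310),counter=(250,200),counter2=(380,200)).items():
    print(nm,W["top"][v,u].round(3))
allp=np.concatenate([w.reshape(-1,3) for w in W.values()]);src=np.repeat([0,1],400*640)
def band(c,r,z0,z1,s=None):
    m=(np.hypot(allp[:,0]-c[0],allp[:,1]-c[1])<r)&(allp[:,2]>z0)&(allp[:,2]<z1)
    if s is not None:m&=src==s
    return allp[m]
def fit(p,r,c):
    f=least_squares(lambda q:np.hypot(p[:,0]-q[0],p[:,1]-q[1])-r,c,loss='soft_l1',f_scale=.002);return f.x.round(4),len(p),np.sqrt(2*f.cost/len(p)).round(4)
E
python3 - <<'E'
from m import *
c=lambda u,v:W["top"][v,u][:2]
s=c(450,207)
for k in(0,1):
    p=band(s,.06,.02,.075,k);print("spool side",k,fit(p,.03,s))
    p=band(s,.06,.077,.088,k);print("spool top ctr",k,(p.min(0)+p.max(0))/2,len(p))
    p=band(s,.06,.09,.12,k);print("spindle",k,p.mean(0),len(p))
    b=c(306,158)
    p=band(b,.06,.1,.17,k);print("handle",k,fit(p,.011,b),p[:,2].max())
    p=band(b,.06,.05,.065,k);print("ferrule",k,fit(p,.019,b))
    p=band(b,.075,.011,.02,k);print("saucer",k,(p.min(0)+p.max(0))/2,len(p))
    g=c(187,231)
    p=band(g,.07,.053,.068,k);print("pot rim",k,(p.min(0)+p.max(0))/2,np.ptp(p,axis=0),p[:,2].max(),len(p))
    h=c(410,160); p=band(h,.05,.03,.1,k);print("shaker",k,fit(p,.021,h),p[:,2].max())
    h=c(219,155); p=band(h,.05,.03,.1,k);print("jar",k,fit(p,.027,h),p[:,2].max())
    p=band(c(320,257),.15,.013,.024,k)[:,:2].astype(np.float32)
    print("board",k,cv2.minAreaRect(p),len(p))
E
```

```text
spool [ 0.548 -0.289  0.075]
shaker [ 0.652 -0.207  0.079]
saucer [0.661 0.021 0.071]
pot [0.508 0.297 0.004]
board [ 0.446 -0.009  0.017]
jar [0.664 0.211 0.083]
mug [0.332 0.291 0.002]
counter [ 0.581  0.155 -0.003]
counter2 [ 0.579 -0.152  0.   ]
spool side 0 (array([ 0.5553, -0.2933]), 425, np.float64(0.0016))
spool top ctr 0 [ 0.55511444 -0.29206732  0.08249606] 243
spindle 0 [ 0.55980995 -0.29039878  0.09632055] 34
handle 0 (array([0.6772, 0.0234]), 267, np.float64(0.0017)) 0.15730096318147102
ferrule 0 (array([0.7069, 0.038 ]), 90, np.float64(0.0038))
saucer 0 [0.67974153 0.02251797 0.01547467] 503
pot rim 0 [0.50193271 0.27925882 0.0581524 ] [0.09943945 0.09431064 0.01029668] 0.06330073904067246 355
shaker 0 (array([ 0.6642, -0.2192]), 428, np.float64(0.0029)) 0.0937033270948886
jar 0 (array([0.6644, 0.2114]), 807, np.float64(0.0039)) 0.08823001760824956
board 0 ((0.44840264320373535, -0.006274223327636719), (0.16842974722385406, 0.200120210647583), 13.489874839782715) 2791
spool side 1 (array([ 0.5554, -0.2931]), 250, np.float64(0.0028))
spool top ctr 1 [ 0.5546403  -0.29180822  0.08234593] 530
spindle 1 [ 0.55410441 -0.29035322  0.09714776] 48
handle 1 (array([0.6617, 0.023 ]), 167, np.float64(0.0035)) 0.15681816059339115
ferrule 1 (array([0.6766, 0.0234]), 30, np.float64(0.0003))
saucer 1 [0.67703613 0.02342712 0.01540651] 508
pot rim 1 [0.5002422  0.27973284 0.05759312] [0.09365009 0.09360455 0.00898372] 0.06208497704149685 354
shaker 1 (array([ 0.6441, -0.201 ]), 350, np.float64(0.0049)) 0.09311031858740604
jar 1 (array([0.6686, 0.2135]), 583, np.float64(0.0048)) 0.08801743091246172
board 1 ((0.4469710886478424, -0.00592128187417984), (0.1595211774110794, 0.19961579144001007), 13.374298095703125) 6271
```

Emit:
{"method": "send_rows", "body": {
  "commands": [
    {"tx": 2.7, "ty": -1.15},
    {"tx": 2.7, "ty": -1.15},
    {"tx": 2.7, "ty": -1.15},
    {"tx": 2.7, "ty": -1.15},
    {"tx": 2.7, "ty": -1.15}
  ],
  "claw": 1
}}

```text
$.commands[0]: bad value
```

Emit:
{"method": "send_rows", "body": {
  "commands": [
    {"tx": 2.7, "ty": -1.15},
    {"tx": 2.7, "ty": -1.15},
    {"tx": 2.7, "ty": -1.15},
    {"tx": 2.7, "ty": -1.15},
    {"tx": 2.7, "ty": -1.15}
  ]
}}

```text
$.commands[0]: bad value
```

Emit:
{"method": "send_rows", "body": {
  "commands": [
    {"tx": 2.7, "ty": -1.15},
    {"tx": 2.7, "ty": -1.15},
    {"tx": 2.7, "ty": -1.15},
    {"tx": 1, "ty": -0.4},
    {}
  ]
}}

```text
$.commands[0]: bad value
```

```bash
cat > rem.py <<'E'
import sys
from h import *
# remaining shift (cm, tool axes) to bring grasp point to x y z; also turn to vertical
s=arm.observe();Q=R.from_rotvec(s["ee_rot"]);t=np.array(list(map(float,sys.argv[1:4])))
zt=Q.as_matrix()[:,2];g=s["position"]+.18*zt
print("t",s["time_s"],"grasp",g.round(4),"z axis",zt.round(4),"y axis",Q.as_matrix()[:,1].round(3),"gap",round(s["finger_gap"],4),"F",s["contact_force"].round(1),"j",s["joints"].round(2))
ax=np.cross(zt,[0,0,-1]);print("shift cm",(Q.inv().apply(t-g)*100).round(2),"tilt fix rad",Q.inv().apply(ax).round(4))
E
python3 rem.py .555 -.2925 .055
```

```text
t 0.1 grasp [ 0.2402 -0.6034  0.2239] z axis [-6.0e-04  1.5e-03 -1.0e+00] y axis [ 0.37  -0.929 -0.002] gap 0.0942 F [ 0.3 -0.1 -0.1] j [ 1.13  0.63  0.04  1.52 -0.03  1.   -0.02]
shift cm [ 40.74 -17.22  16.91] tilt fix rad [-0.0017  0.      0.    ]
```

Emit:
{"method": "send_rows", "body": {
  "commands": [
    {"tx": 2.7, "ty": -1.15, "tz": 0, "rx": 0, "ry": 0, "rz": 0},
    {"tx": 2.7, "ty": -1.15, "tz": 0, "rx": 0, "ry": 0, "rz": 0},
    {"tx": 2.7, "ty": -1.15, "tz": 0, "rx": 0, "ry": 0, "rz": 0},
    {"tx": 2.7, "ty": -1.15, "tz": 0, "rx": 0, "ry": 0, "rz": 0},
    {"tx": 2.7, "ty": -1.15, "tz": 0, "rx": 0, "ry": 0, "rz": 0}
  ],
  "claw": 1
}}

```text
time_s: 0.6
position: [0.3452, -0.4996, 0.4043]
ee_rot: [-3.085, -0.591, 0.001]
contact_force: [0.0, 0.4, -0.5]
finger_gap: 0.094
```

Emit:
{"method": "send_rows", "body": {
  "commands": [
    {"tx": 3, "ty": -1.25, "tz": 0, "rx": 0, "ry": 0, "rz": 0},
    {"tx": 3, "ty": -1.25, "tz": 0, "rx": 0, "ry": 0, "rz": 0},
    {"tx": 3, "ty": -1.25, "tz": 0, "rx": 0, "ry": 0, "rz": 0},
    {"tx": 3, "ty": -1.25, "tz": 0, "rx": 0, "ry": 0, "rz": 0},
    {"tx": 3, "ty": -1.25, "tz": 0, "rx": 0, "ry": 0, "rz": 0}
  ]
}}

```text
time_s: 1.1
position: [0.4615, -0.3859, 0.4043]
ee_rot: [-3.085, -0.591, 0.001]
contact_force: [-0.4, -0.2, -1.0]
finger_gap: 0.094
```

Emit:
{"method": "send_rows", "body": {
  "commands": [
    {"tx": 3, "ty": -1.25, "tz": 0, "rx": 0, "ry": 0, "rz": 0},
    {"tx": 3, "ty": -1.25, "tz": 0, "rx": 0, "ry": 0, "rz": 0},
    {"tx": 3, "ty": -1.25, "tz": 0, "rx": 0, "ry": 0, "rz": 0},
    {"tx": 3, "ty": -1.25, "tz": 1, "rx": 0, "ry": 0, "rz": 0},
    {"tx": 0, "ty": 0, "tz": 2, "rx": 0, "ry": 0, "rz": 0}
  ]
}}

```text
time_s: 1.6
position: [0.5581, -0.2912, 0.3752]
ee_rot: [-3.082, -0.603, -0.009]
contact_force: [-0.4, -0.5, -0.0]
finger_gap: 0.0942
```

```bash
python3 rem.py .555 -.2925 .055
```

```text
t 1.6 grasp [ 0.5591 -0.2908  0.1952] z axis [ 0.0055  0.0022 -1.    ] y axis [ 0.377 -0.926  0.   ] gap 0.0942 F [-0.4 -0.5 -0. ] j [ 0.42  0.63  0.03  1.61 -0.03  0.9  -0.72]
shift cm [-0.53 -0.   14.02] tilt fix rad [ 0.0001 -0.0059  0.    ]
```

Emit:
{"method": "send_rows", "body": {
  "commands": [
    {"tx": -0.2, "ty": 0, "tz": 2.5, "rx": 0, "ry": -0.003, "rz": 0},
    {"tx": -0.2, "ty": 0, "tz": 2.5, "rx": 0, "ry": 0, "rz": 0},
    {"tx": 0, "ty": 0, "tz": 2, "rx": 0, "ry": 0, "rz": 0},
    {"tx": 0, "ty": 0, "tz": 0, "rx": 0, "ry": 0, "rz": 0},
    {"tx": 0, "ty": 0, "tz": 0, "rx": 0, "ry": 0, "rz": 0}
  ]
}}

```text
time_s: 2.1
position: [0.55, -0.2978, 0.3046]
ee_rot: [3.085, 0.591, -0.005]
contact_force: [-0.0, 0.5, 1.0]
finger_gap: 0.0936
```

```bash
python3 rem.py .555 -.2925 .055; python3 -c "
from h import *
shot('wrist','pics/w1.png')"
```

```text
t 2.1 grasp [ 0.5494 -0.2979  0.1246] z axis [-3.3e-03 -8.0e-04 -1.0e+00] y axis [ 0.37  -0.929 -0.   ] gap 0.0936 F [-0.   0.5  1. ] j [ 0.43  0.71  0.03  1.68 -0.02  0.75 -0.72]
shift cm [ 0.74 -0.3   6.96] tilt fix rad [-0.0005  0.0034 -0.    ]
```

View pics/w1.png

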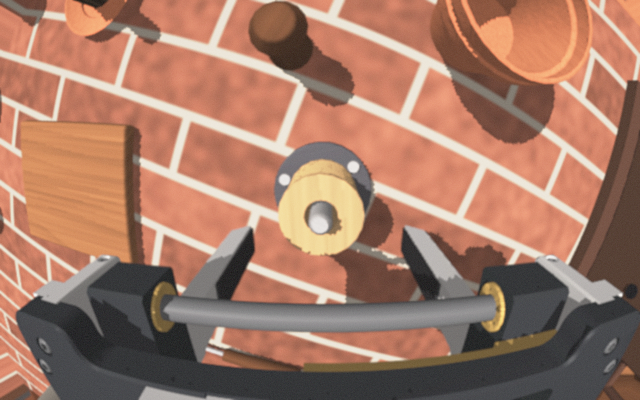

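The wrist view shows the spindle top at (320,215), with the spool between the jaws but slightly forward, which fits the computed 0.7 cm offset. I correct for that and descend.

Emit:
{"method": "send_rows", "body": {
  "commands": [
    {"tx": 0.4, "ty": -0.15, "tz": 0, "rx": 0, "ry": 0.003, "rz": 0},
    {"tx": 0.35, "ty": -0.15, "tz": 1, "rx": 0, "ry": 0, "rz": 0},
    {"tx": 0, "ty": 0, "tz": 2, "rx": 0, "ry": 0, "rz": 0},
    {"tx": 0, "ty": 0, "tz": 2, "rx": 0, "ry": 0, "rz": 0},
    {"tx": 0, "ty": 0, "tz": 1.9, "rx": 0, "ry": 0, "rz": 0}
  ]
}}

```text
time_s: 2.65
position: [0.5562, -0.2917, 0.235]
ee_rot: [3.085, 0.592, 0.001]
contact_force: [-0.1, 0.2, 0.7]
finger_gap: 0.094
```

Emit:
{"method": "send_rows", "body": {
  "commands": [
    {"tx": 0, "ty": 0, "tz": 0, "rx": 0, "ry": 0, "rz": 0},
    {"tx": 0, "ty": 0, "tz": 0, "rx": 0, "ry": 0, "rz": 0},
    {"tx": 0, "ty": 0, "tz": 0, "rx": 0, "ry": 0, "rz": 0},
    {"tx": 0, "ty": 0, "tz": 0, "rx": 0, "ry": 0, "rz": 0},
    {"tx": 0, "ty": 0, "tz": 0, "rx": 0, "ry": 0, "rz": 0}
  ]
}}

```text
time_s: 3.15
position: [0.5561, -0.2923, 0.2366]
ee_rot: [3.085, 0.591, 0.002]
contact_force: [0.0, -0.4, 0.3]
finger_gap: 0.0939
```

```bash
python3 rem.py .555 -.2925 .055
```

```text
t 3.15 grasp [ 0.5564 -0.2925  0.0566] z axis [ 1.5e-03 -7.0e-04 -1.0e+00] y axis [ 0.37  -0.929  0.001] gap 0.0939 F [ 0.  -0.4  0.3] j [ 0.43  0.81  0.02  1.71 -0.03  0.62 -0.73]
shift cm [-0.13 -0.05  0.16] tilt fix rad [ 0.0012 -0.0011  0.    ]
```

Emit:
{"method": "send_rows", "body": {
  "commands": [
    {"tx": -0.1, "ty": 0, "tz": 0, "rx": 0, "ry": 0, "rz": 0},
    {"tx": 0, "ty": 0, "tz": 0, "rx": 0, "ry": 0, "rz": 0},
    {"tx": 0, "ty": 0, "tz": 0, "rx": 0, "ry": 0, "rz": 0},
    {"tx": 0, "ty": 0, "tz": 0, "rx": 0, "ry": 0, "rz": 0},
    {"tx": 0, "ty": 0, "tz": 0, "rx": 0, "ry": 0, "rz": 0}
  ],
  "claw": 0
}}

```text
time_s: 3.65
position: [0.5549, -0.2924, 0.2357]
ee_rot: [-3.085, -0.591, 0.0]
contact_force: [-0.6, 0.3, 0.2]
finger_gap: 0.0581
```

Emit:
{"method": "send_rows", "body": {
  "commands": [
    {"tx": 0, "ty": 0, "tz": 0, "rx": 0, "ry": 0, "rz": 0},
    {"tx": 0, "ty": 0, "tz": 0, "rx": 0, "ry": 0, "rz": 0},
    {"tx": 0, "ty": 0, "tz": 0, "rx": 0, "ry": 0, "rz": 0},
    {"tx": 0, "ty": 0, "tz": 0, "rx": 0, "ry": 0, "rz": 0},
    {"tx": 0, "ty": 0, "tz": 0, "rx": 0, "ry": 0, "rz": 0}
  ]
}}

```text
time_s: 4.15
position: [0.5549, -0.2924, 0.2356]
ee_rot: [-3.085, -0.591, 0.0]
contact_force: [-0.2, 1.2, 1.5]
finger_gap: 0.059
```

```bash
python3 rem.py .555 -.2925 .055
```

```text
t 4.15 grasp [ 0.5549 -0.2924  0.0556] z axis [-2.e-04  3.e-04 -1.e+00] y axis [ 0.37  -0.929 -0.   ] gap 0.059 F [-0.2  1.2  1.5] j [ 0.43  0.81  0.02  1.71 -0.03  0.62 -0.73]
shift cm [0.01 0.02 0.06] tilt fix rad [-0.0003  0.0001  0.    ]
```

Gripped. I lift it 11 cm, straight and slowly.

Emit:
{"method": "send_rows", "body": {
  "commands": [
    {"tx": 0, "ty": 0, "tz": -0.8, "rx": 0, "ry": 0, "rz": 0},
    {"tx": 0, "ty": 0, "tz": -1, "rx": 0, "ry": 0, "rz": 0},
    {"tx": 0, "ty": 0, "tz": -1, "rx": 0, "ry": 0, "rz": 0},
    {"tx": 0, "ty": 0, "tz": -1, "rx": 0, "ry": 0, "rz": 0},
    {"tx": 0, "ty": 0, "tz": -1, "rx": 0, "ry": 0, "rz": 0}
  ]
}}

```text
time_s: 4.65
position: [0.555, -0.2927, 0.285]
ee_rot: [3.085, 0.591, 0.001]
contact_force: [0.1, -0.5, -1.0]
finger_gap: 0.0588
```

Emit:
{"method": "send_rows", "body": {
  "commands": [
    {"tx": 0, "ty": 0, "tz": -1.3, "rx": 0, "ry": 0, "rz": 0},
    {"tx": 0, "ty": 0, "tz": -1.3, "rx": 0, "ry": 0, "rz": 0},
    {"tx": 0, "ty": 0, "tz": -1.3, "rx": 0, "ry": 0, "rz": 0},
    {"tx": 0, "ty": 0, "tz": -1.3, "rx": 0, "ry": 0, "rz": 0},
    {"tx": 0, "ty": 0, "tz": -1.0, "rx": 0, "ry": 0, "rz": 0}
  ]
}}

```text
time_s: 5.15
position: [0.5551, -0.2926, 0.3472]
ee_rot: [3.085, 0.591, 0.001]
contact_force: [0.7, 0.5, -2.2]
finger_gap: 0.058
```

```bash
python3 rem.py .445 -.015 .0625; python3 -c "
from h import *
shot('scene','pics/s1.png')"
```

```text
t 5.15 grasp [ 0.5552 -0.2927  0.1672] z axis [ 1.e-03 -5.e-04 -1.e+00] y axis [ 0.37  -0.929  0.001] gap 0.058 F [ 0.7  0.5 -2.2] j [ 0.42  0.66  0.03  1.64 -0.03  0.84 -0.73]
shift cm [ 2.000e-02 -2.989e+01  1.044e+01] tilt fix rad [ 0.0008 -0.0008 -0.    ]
```

View pics/s1.png

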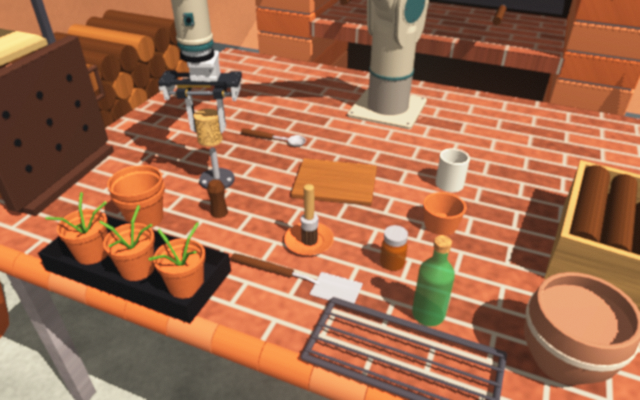

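The spool (207,128) hangs clear of the spindle top (213,150). I carry it to the board.

Emit:
{"method": "send_rows", "body": {
  "commands": [
    {"tx": 0, "ty": -2, "tz": 0, "rx": 0, "ry": 0, "rz": 0},
    {"tx": 0, "ty": -3, "tz": 0, "rx": 0, "ry": 0, "rz": 0},
    {"tx": 0, "ty": -3, "tz": 0, "rx": 0, "ry": 0, "rz": 0},
    {"tx": 0, "ty": -3, "tz": 0, "rx": 0, "ry": 0, "rz": 0},
    {"tx": 0, "ty": -3, "tz": 0, "rx": 0, "ry": 0, "rz": 0}
  ]
}}

```text
time_s: 5.7
position: [0.5026, -0.1614, 0.3457]
ee_rot: [-3.085, -0.591, 0.0]
contact_force: [0.7, 0.2, -1.1]
finger_gap: 0.0585
```

Emit:
{"method": "send_rows", "body": {
  "commands": [
    {"tx": 0, "ty": -3, "tz": 0, "rx": 0, "ry": 0, "rz": 0},
    {"tx": 0, "ty": -3, "tz": 0, "rx": 0, "ry": 0, "rz": 0},
    {"tx": 0, "ty": -3, "tz": 0, "rx": 0, "ry": 0, "rz": 0},
    {"tx": 0, "ty": -3, "tz": 1, "rx": 0, "ry": 0, "rz": 0},
    {"tx": 0, "ty": -2, "tz": 1, "rx": 0, "ry": 0, "rz": 0}
  ]
}}

```text
time_s: 6.2
position: [0.4506, -0.0305, 0.3258]
ee_rot: [-3.084, -0.594, -0.001]
contact_force: [0.5, -0.1, -1.4]
finger_gap: 0.0586
```

Emit:
{"method": "send_rows", "body": {
  "commands": [
    {"tx": 0, "ty": -1, "tz": 1, "rx": 0, "ry": 0, "rz": 0},
    {"tx": 0, "ty": -0.5, "tz": 1.5, "rx": 0, "ry": 0, "rz": 0},
    {"tx": 0, "ty": 0, "tz": 1.5, "rx": 0, "ry": 0, "rz": 0},
    {"tx": 0, "ty": 0, "tz": 1.5, "rx": 0, "ry": 0, "rz": 0},
    {"tx": 0, "ty": 0, "tz": 1, "rx": 0, "ry": 0, "rz": 0}
  ]
}}

```text
time_s: 6.7
position: [0.4458, -0.0183, 0.2599]
ee_rot: [-3.085, -0.592, 0.001]
contact_force: [-1.0, 0.4, -1.2]
finger_gap: 0.0584
```

```bash
python3 rem.py .445 -.015 .0625
```

```text
t 6.7 grasp [ 0.4457 -0.0183  0.0799] z axis [-7.e-04  0.e+00 -1.e+00] y axis [ 0.37  -0.929 -0.   ] gap 0.0584 F [-1.   0.4 -1.2] j [-0.04  0.6   0.03  2.2  -0.05  0.34 -1.16]
shift cm [ 0.06 -0.33  1.74] tilt fix rad [-0.0003  0.0006 -0.    ]
```

Emit:
{"method": "send_rows", "body": {
  "commands": [
    {"tx": 0, "ty": 0, "tz": 0.5, "rx": 0, "ry": 0, "rz": 0},
    {"tx": 0, "ty": 0, "tz": 0.5, "rx": 0, "ry": 0, "rz": 0},
    {"tx": 0, "ty": 0, "tz": 0.3, "rx": 0, "ry": 0, "rz": 0},
    {"tx": 0, "ty": 0, "tz": 0.3, "rx": 0, "ry": 0, "rz": 0},
    {"tx": 0, "ty": 0, "tz": 0, "rx": 0, "ry": 0, "rz": 0}
  ]
}}

```text
time_s: 7.2
position: [0.4459, -0.0185, 0.2446]
ee_rot: [3.085, 0.591, 0.0]
contact_force: [0.1, -0.4, -0.3]
finger_gap: 0.0586
```

Emit:
{"method": "send_rows", "body": {
  "commands": [
    {"tx": 0, "ty": 0, "tz": 0.1, "rx": 0, "ry": 0, "rz": 0},
    {"tx": 0, "ty": 0, "tz": 0.1, "rx": 0, "ry": 0, "rz": 0},
    {"tx": 0, "ty": 0, "tz": 0, "rx": 0, "ry": 0, "rz": 0},
    {"tx": 0, "ty": 0, "tz": 0, "rx": 0, "ry": 0, "rz": 0},
    {"tx": 0, "ty": 0, "tz": 0, "rx": 0, "ry": 0, "rz": 0}
  ]
}}

```text
time_s: 7.7
position: [0.4458, -0.0185, 0.2427]
ee_rot: [3.085, 0.591, 0.0]
contact_force: [0.6, -0.6, -1.0]
finger_gap: 0.0586
```

Emit:
{"method": "send_rows", "body": {
  "commands": [
    {"tx": 0, "ty": 0, "tz": 0.1, "rx": 0, "ry": 0, "rz": 0},
    {"tx": 0, "ty": 0, "tz": 0.05, "rx": 0, "ry": 0, "rz": 0},
    {"tx": 0, "ty": 0, "tz": 0, "rx": 0, "ry": 0, "rz": 0},
    {"tx": 0, "ty": 0, "tz": 0, "rx": 0, "ry": 0, "rz": 0},
    {"tx": 0, "ty": 0, "tz": 0, "rx": 0, "ry": 0, "rz": 0}
  ]
}}

```text
time_s: 8.2
position: [0.4459, -0.0185, 0.2416]
ee_rot: [3.085, 0.591, 0.001]
contact_force: [-0.6, -0.5, 6.3]
finger_gap: 0.0583
```

Contact is 6 N upward. I release.

Emit:
{"method": "send_rows", "body": {
  "commands": [
    {"tx": 0, "ty": 0, "tz": 0, "rx": 0, "ry": 0, "rz": 0},
    {"tx": 0, "ty": 0, "tz": 0, "rx": 0, "ry": 0, "rz": 0},
    {"tx": 0, "ty": 0, "tz": 0, "rx": 0, "ry": 0, "rz": 0},
    {"tx": 0, "ty": 0, "tz": 0, "rx": 0, "ry": 0, "rz": 0},
    {"tx": 0, "ty": 0, "tz": 0, "rx": 0, "ry": 0, "rz": 0}
  ],
  "claw": 1
}}

```text
time_s: 8.7
position: [0.4458, -0.0185, 0.2411]
ee_rot: [-3.085, -0.591, 0.0]
contact_force: [-1.0, 0.6, 0.3]
finger_gap: 0.0927
```

Emit:
{"method": "send_rows", "body": {
  "commands": [
    {"tx": 0, "ty": 0, "tz": -1, "rx": 0, "ry": 0, "rz": 0},
    {"tx": 0, "ty": 0, "tz": -2, "rx": 0, "ry": 0, "rz": 0},
    {"tx": 0, "ty": 0, "tz": -3, "rx": 0, "ry": 0, "rz": 0},
    {"tx": 0, "ty": 0, "tz": -3, "rx": 0, "ry": 0, "rz": 0},
    {"tx": 0, "ty": 0, "tz": -3, "rx": 0, "ry": 0, "rz": 0}
  ]
}}

```text
time_s: 9.2
position: [0.4455, -0.0185, 0.363]
ee_rot: [3.085, 0.591, 0.0]
contact_force: [0.6, 0.7, 0.4]
finger_gap: 0.0943
```

Emit:
{"method": "send_rows", "body": {
  "commands": [
    {"tx": 0, "ty": 0, "tz": -2, "rx": 0, "ry": 0, "rz": 0},
    {"tx": 0, "ty": 0, "tz": -2, "rx": 0, "ry": 0, "rz": 0},
    {"tx": 0, "ty": 0, "tz": 0, "rx": 0, "ry": 0, "rz": 0},
    {"tx": 0, "ty": 0, "tz": 0, "rx": 0, "ry": 0, "rz": 0},
    {"tx": 0, "ty": 0, "tz": 0, "rx": 0, "ry": 0, "rz": 0}
  ]
}}

```text
time_s: 9.7
position: [0.4453, -0.0185, 0.4005]
ee_rot: [-3.085, -0.591, 0.003]
contact_force: [-0.3, -0.2, -0.2]
finger_gap: 0.0941
```

```bash
python3 rem.py .677 .0232 .12
```

```text
t 9.7 grasp [ 0.445  -0.0185  0.2205] z axis [-0.0017 -0.     -1.    ] y axis [ 0.37  -0.929 -0.001] gap 0.0941 F [-0.3 -0.2 -0.2] j [-0.07  0.35  0.06  2.07 -0.03  0.73 -1.18]
shift cm [23.11  4.71 10.01] tilt fix rad [-0.0006  0.0015 -0.    ]
```

Emit:
{"method": "send_rows", "body": {
  "commands": [
    {"tx": 2.5, "ty": 0.5, "tz": 0, "rx": 0, "ry": 0, "rz": 0},
    {"tx": 3, "ty": 0.6, "tz": 0, "rx": 0, "ry": 0, "rz": 0},
    {"tx": 3, "ty": 0.6, "tz": 0, "rx": 0, "ry": 0, "rz": 0},
    {"tx": 3, "ty": 0.6, "tz": 0, "rx": 0, "ry": 0, "rz": 0},
    {"tx": 3, "ty": 0.6, "tz": 0, "rx": 0, "ry": 0, "rz": 0}
  ]
}}

```text
time_s: 10.2
position: [0.5921, 0.0084, 0.3996]
ee_rot: [-3.085, -0.591, 0.004]
contact_force: [0.9, -0.2, 0.5]
finger_gap: 0.0941
```

Emit:
{"method": "send_rows", "body": {
  "commands": [
    {"tx": 3, "ty": 0.6, "tz": 0, "rx": 0, "ry": 0, "rz": 0},
    {"tx": 3, "ty": 0.6, "tz": 0, "rx": 0, "ry": 0, "rz": 0},
    {"tx": 2, "ty": 0.4, "tz": 0, "rx": 0, "ry": 0, "rz": 0},
    {"tx": 0.6, "ty": 0.2, "tz": 0, "rx": 0, "ry": 0, "rz": 0},
    {"tx": 0, "ty": 0, "tz": 0, "rx": 0, "ry": 0, "rz": 0}
  ]
}}

```text
time_s: 10.7
position: [0.6778, 0.0232, 0.3994]
ee_rot: [-3.085, -0.591, 0.004]
contact_force: [-0.1, 0.4, 1.1]
finger_gap: 0.094
```

Emit:
{"method": "send_rows", "body": {
  "commands": [
    {"tx": 0, "ty": 0, "tz": 0, "rx": 0, "ry": 0, "rz": 0},
    {"tx": 0, "ty": 0, "tz": 0.5, "rx": 0, "ry": 0, "rz": 0},
    {"tx": 0, "ty": 0, "tz": 0.5, "rx": 0, "ry": 0, "rz": 0},
    {"tx": 0, "ty": 0, "tz": 0, "rx": 0, "ry": 0, "rz": 0},
    {"tx": 0, "ty": 0, "tz": 0, "rx": 0, "ry": 0, "rz": 0}
  ]
}}

```text
time_s: 11.2
position: [0.6776, 0.0232, 0.3911]
ee_rot: [-3.085, -0.591, 0.001]
contact_force: [-0.3, 0.7, 0.0]
finger_gap: 0.0938
```

```bash
cat > wr.py <<'E'
from h import *
def wrist(fn):
    s=arm.observe();p,d=shot("wrist",fn);i=arm.camera_info("wrist");K=i["intrinsics"];f=K[0,0]
    v,u=np.mgrid[0:400,0:640];x=u-K[0,2];y=v-K[1,2];r=np.hypot(x,y)+1e-9;th=r/f
    t=np.where(th<1.4,np.tan(np.minimum(th,1.4)),np.nan)
    P=np.stack([x/r*t*d,y/r*t*d,d],-1);P[d==0]=np.nan
    M=i["mount"];T=P@M[:3,:3].T+M[:3,3]
    return p,R.from_rotvec(s["ee_rot"]).apply(T.reshape(-1,3)).reshape(T.shape)+s["position"]
E
python3 rem.py .677 .0232 .12; python3 - <<'E'
from wr import *
p,w=wrist("pics/w2.png")
q=w.reshape(-1,3)
for z0,z1 in((.085,.15),(.151,.162)):
    m=(np.hypot(q[:,0]-.677,q[:,1]-.023)<.04)&(q[:,2]>z0)&(q[:,2]<z1);a=q[m];print(len(a),a.mean(0),(a.min(0)+a.max(0))/2,np.ptp(a,axis=0))
E
```

```text
t 11.2 grasp [0.6775 0.0232 0.2111] z axis [-3.e-04  0.e+00 -1.e+00] y axis [ 0.37  -0.929 -0.   ] gap 0.0938 F [-0.3  0.7  0. ] j [-0.11  0.68  0.06  1.45 -0.04  1.01 -1.23]
shift cm [-0.05 -0.01  9.11] tilt fix rad [-0.0001  0.0003  0.    ]
464 [0.68376691 0.02682154 0.12129526] [0.68070338 0.02481751 0.11749496] [0.01248536 0.02051409 0.06483473]
615 [0.67702321 0.02424908 0.15595802] [0.6761945  0.02385265 0.15529071] [0.02087562 0.02098027 0.00850888]
```

View pics/w2.png

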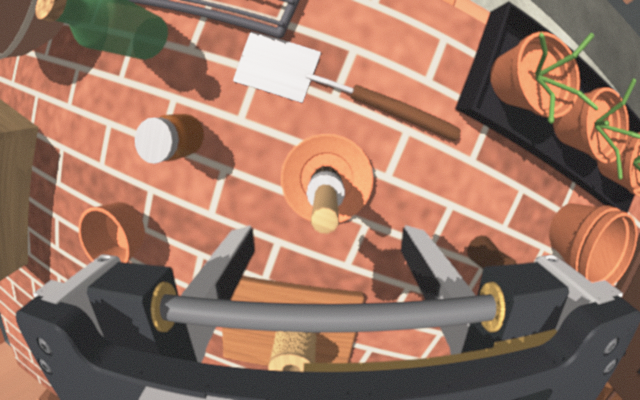

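The handle top at (325,220) is centred between the jaws; depth puts it at (0.677, 0.024). The spool stands on the board at (295,350). I descend and grasp.

Emit:
{"method": "send_rows", "body": {
  "commands": [
    {"tx": 0, "ty": -0.1, "tz": 1.5, "rx": 0, "ry": 0, "rz": 0},
    {"tx": 0, "ty": 0, "tz": 2, "rx": 0, "ry": 0, "rz": 0},
    {"tx": 0, "ty": 0, "tz": 2, "rx": 0, "ry": 0, "rz": 0},
    {"tx": 0, "ty": 0, "tz": 2, "rx": 0, "ry": 0, "rz": 0},
    {"tx": 0, "ty": 0, "tz": 1.6, "rx": 0, "ry": 0, "rz": 0}
  ]
}}

```text
time_s: 11.75
position: [0.6773, 0.0242, 0.2993]
ee_rot: [-3.085, -0.591, 0.001]
contact_force: [0.6, -0.6, 0.2]
finger_gap: 0.0942
```

Emit:
{"method": "send_rows", "body": {
  "commands": [
    {"tx": 0, "ty": 0, "tz": 0, "rx": 0, "ry": 0, "rz": 0},
    {"tx": 0, "ty": 0, "tz": 0, "rx": 0, "ry": 0, "rz": 0},
    {"tx": 0, "ty": 0, "tz": 0, "rx": 0, "ry": 0, "rz": 0},
    {"tx": 0, "ty": 0, "tz": 0, "rx": 0, "ry": 0, "rz": 0},
    {"tx": 0, "ty": 0, "tz": 0, "rx": 0, "ry": 0, "rz": 0}
  ],
  "claw": 0.3
}}

```text
time_s: 12.25
position: [0.6777, 0.0242, 0.3011]
ee_rot: [3.085, 0.591, 0.002]
contact_force: [-0.4, -0.4, -0.6]
finger_gap: 0.0575
```

```bash
python3 rem.py .677 .024 .12
```

```text
t 12.25 grasp [0.678  0.0243 0.1211] z axis [ 1.5e-03  1.0e-04 -1.0e+00] y axis [ 0.37  -0.929  0.   ] gap 0.0575 F [-0.4 -0.4 -0.6] j [-0.11  0.78  0.05  1.52 -0.05  0.84 -1.23]
shift cm [-0.1  -0.01  0.11] tilt fix rad [ 0.0005 -0.0014 -0.    ]
```

Emit:
{"method": "send_rows", "body": {
  "commands": [
    {"tx": -0.1, "ty": 0, "tz": 0, "rx": 0, "ry": 0, "rz": 0},
    {"tx": 0, "ty": 0, "tz": 0, "rx": 0, "ry": 0, "rz": 0},
    {"tx": 0, "ty": 0, "tz": 0, "rx": 0, "ry": 0, "rz": 0},
    {"tx": 0, "ty": 0, "tz": 0, "rx": 0, "ry": 0, "rz": 0},
    {"tx": 0, "ty": 0, "tz": 0, "rx": 0, "ry": 0, "rz": 0}
  ],
  "claw": 0
}}

```text
time_s: 12.75
position: [0.6765, 0.0239, 0.3001]
ee_rot: [-3.085, -0.591, 0.0]
contact_force: [-0.5, -0.3, -0.8]
finger_gap: 0.0216
```

Emit:
{"method": "send_rows", "body": {
  "commands": [
    {"tx": 0, "ty": 0, "tz": 0, "rx": 0, "ry": 0, "rz": 0},
    {"tx": 0, "ty": 0, "tz": 0, "rx": 0, "ry": 0, "rz": 0},
    {"tx": 0, "ty": 0, "tz": 0, "rx": 0, "ry": 0, "rz": 0},
    {"tx": 0, "ty": 0, "tz": 0, "rx": 0, "ry": 0, "rz": 0},
    {"tx": 0, "ty": 0, "tz": 0, "rx": 0, "ry": 0, "rz": 0}
  ]
}}

```text
time_s: 13.25
position: [0.6765, 0.0239, 0.3001]
ee_rot: [3.085, 0.591, -0.0]
contact_force: [-0.1, -0.4, -0.7]
finger_gap: 0.0217
```

```bash
python3 rem.py .677 .024 .12
```

```text
t 13.25 grasp [0.6765 0.0238 0.1201] z axis [-2.e-04 -1.e-04 -1.e+00] y axis [ 0.37  -0.929 -0.   ] gap 0.0217 F [-0.1 -0.4 -0.7] j [-0.11  0.78  0.05  1.53 -0.05  0.83 -1.23]
shift cm [0.06 0.01 0.01] tilt fix rad [-0.      0.0002 -0.    ]
```

Emit:
{"method": "send_rows", "body": {
  "commands": [
    {"tx": 0, "ty": 0, "tz": -1, "rx": 0, "ry": 0, "rz": 0},
    {"tx": 0, "ty": 0, "tz": -2, "rx": 0, "ry": 0, "rz": 0},
    {"tx": 0, "ty": 0, "tz": -3, "rx": 0, "ry": 0, "rz": 0},
    {"tx": 0, "ty": 0, "tz": -3, "rx": 0, "ry": 0, "rz": 0},
    {"tx": 0, "ty": 0, "tz": -2, "rx": 0, "ry": 0, "rz": 0}
  ]
}}

```text
time_s: 13.75
position: [0.6769, 0.0238, 0.4135]
ee_rot: [3.085, 0.591, 0.006]
contact_force: [-0.4, -0.3, -1.1]
finger_gap: 0.0214
```

Emit:
{"method": "send_rows", "body": {
  "commands": [
    {"tx": -0.5, "ty": -2.2, "tz": 0, "rx": 0, "ry": 0, "rz": 0},
    {"tx": -0.7, "ty": -3, "tz": 0, "rx": 0, "ry": 0, "rz": 0},
    {"tx": -0.7, "ty": -3, "tz": 0, "rx": 0, "ry": 0, "rz": 0},
    {"tx": -0.7, "ty": -3, "tz": 0, "rx": 0, "ry": 0, "rz": 0},
    {"tx": -0.7, "ty": -3, "tz": 0, "rx": 0, "ry": 0, "rz": 0}
  ]
}}

```text
time_s: 14.25
position: [0.5926, 0.1445, 0.4111]
ee_rot: [-3.085, -0.591, -0.002]
contact_force: [0.3, 0.1, -0.9]
finger_gap: 0.0213
```

Emit:
{"method": "send_rows", "body": {
  "commands": [
    {"tx": -0.7, "ty": -3, "tz": 0, "rx": 0, "ry": 0, "rz": 0},
    {"tx": -0.7, "ty": -3, "tz": 0, "rx": 0, "ry": 0, "rz": 0},
    {"tx": -0.7, "ty": -3, "tz": 0, "rx": 0, "ry": 0, "rz": 0},
    {"tx": -0.7, "ty": -3, "tz": 0, "rx": 0, "ry": 0, "rz": 0},
    {"tx": -0.6, "ty": -2.5, "tz": 0, "rx": 0, "ry": 0, "rz": 0}
  ]
}}

```text
time_s: 14.75
position: [0.507, 0.2673, 0.4111]
ee_rot: [-3.084, -0.593, -0.001]
contact_force: [0.2, -0.2, -1.2]
finger_gap: 0.0217
```

Emit:
{"method": "send_rows", "body": {
  "commands": [
    {"tx": -0.1, "ty": -1, "tz": 0, "rx": 0, "ry": 0, "rz": 0},
    {"tx": 0, "ty": -0.5, "tz": 0, "rx": 0, "ry": 0, "rz": 0},
    {"tx": 0, "ty": 0, "tz": 0, "rx": 0, "ry": 0, "rz": 0},
    {"tx": 0, "ty": 0, "tz": 0, "rx": 0, "ry": 0, "rz": 0},
    {"tx": 0, "ty": 0, "tz": 0, "rx": 0, "ry": 0, "rz": 0}
  ]
}}

```text
time_s: 15.25
position: [0.5025, 0.278, 0.4102]
ee_rot: [3.085, 0.588, 0.0]
contact_force: [0.2, 0.7, -1.4]
finger_gap: 0.0218
```

```bash
python3 rem.py .501 .2795 .132;  python3 -c "
from wr import *
p,w=wrist('pics/w3.png')
q=w.reshape(-1,3);s=arm.observe()['position']
m=(np.hypot(q[:,0]-.501,q[:,1]-.2795)<.065)&(q[:,2]>.053)&(q[:,2]<.066);a=q[m];print(len(a),(a.min(0)+a.max(0))/2,np.ptp(a,axis=0))
"
```

```text
t 15.25 grasp [0.5026 0.2778 0.2302] z axis [ 4.e-04 -7.e-04 -1.e+00] y axis [ 0.368 -0.93   0.001] gap 0.0218 F [ 0.2  0.7 -1.4] j [-0.59  0.51  0.06  1.73 -0.03  0.9  -1.71]
shift cm [-0.09 -0.22  9.82] tilt fix rad [ 0.0008 -0.0001  0.    ]
1132 [0.50152354 0.28017146 0.05830817] [0.09317285 0.09538581 0.01058932]
```

View pics/w3.png

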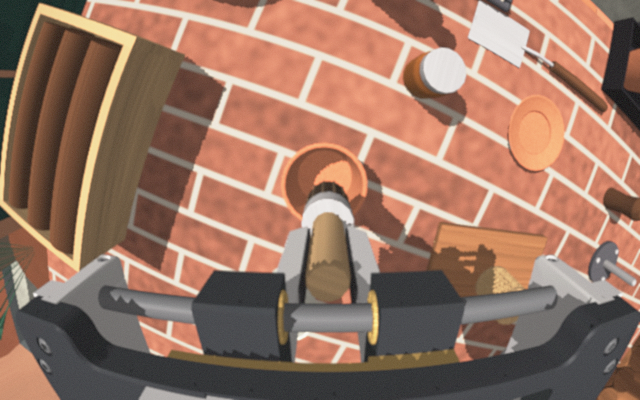

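The brush is held vertical above the pot mouth (325,185); the wrist measurement agrees to 1 mm. I dip.

Emit:
{"method": "send_rows", "body": {
  "commands": [
    {"tx": -0.05, "ty": -0.2, "tz": 0.8, "rx": 0, "ry": 0, "rz": 0},
    {"tx": 0, "ty": 0, "tz": 2, "rx": 0, "ry": 0, "rz": 0},
    {"tx": 0, "ty": 0, "tz": 2, "rx": 0, "ry": 0, "rz": 0},
    {"tx": 0, "ty": 0, "tz": 2, "rx": 0, "ry": 0, "rz": 0},
    {"tx": 0, "ty": 0, "tz": 1, "rx": 0, "ry": 0, "rz": 0}
  ]
}}

```text
time_s: 15.8
position: [0.4999, 0.2805, 0.3301]
ee_rot: [3.084, 0.591, -0.005]
contact_force: [0.3, 0.4, -0.9]
finger_gap: 0.0218
```

Emit:
{"method": "send_rows", "body": {
  "commands": [
    {"tx": 0, "ty": 0, "tz": 1, "rx": 0, "ry": 0, "rz": 0},
    {"tx": 0, "ty": 0, "tz": 1, "rx": 0, "ry": 0, "rz": 0},
    {"tx": 0, "ty": 0, "tz": 0, "rx": 0, "ry": 0, "rz": 0},
    {"tx": 0, "ty": 0, "tz": 0, "rx": 0, "ry": 0, "rz": 0},
    {"tx": 0, "ty": 0, "tz": 0, "rx": 0, "ry": 0, "rz": 0}
  ]
}}

```text
time_s: 16.3
position: [0.5008, 0.2811, 0.3128]
ee_rot: [-3.085, -0.591, -0.002]
contact_force: [0.6, 0.5, -1.3]
finger_gap: 0.0216
```

```bash
python3 rem.py .501 .2795 .132
```

```text
t 16.3 grasp [0.501  0.2812 0.1328] z axis [ 1.2e-03  7.0e-04 -1.0e+00] y axis [ 0.37  -0.929 -0.   ] gap 0.0216 F [ 0.6  0.5 -1.3] j [-0.59  0.64  0.05  1.82 -0.04  0.68 -1.71]
shift cm [-0.06  0.16  0.08] tilt fix rad [-0.0002 -0.0014  0.    ]
```

Tip is at about z = 0.018, well below half-way. I raise it and carry it to the spindle.

Emit:
{"method": "send_rows", "body": {
  "commands": [
    {"tx": 0, "ty": 0, "tz": -1, "rx": 0, "ry": 0, "rz": 0},
    {"tx": 0, "ty": 0, "tz": -2, "rx": 0, "ry": 0, "rz": 0},
    {"tx": 0, "ty": 0, "tz": -3, "rx": 0, "ry": 0, "rz": 0},
    {"tx": 0, "ty": 0, "tz": -3, "rx": 0, "ry": 0, "rz": 0},
    {"tx": 0, "ty": 0, "tz": -2.5, "rx": 0, "ry": 0, "rz": 0}
  ]
}}

```text
time_s: 16.8
position: [0.5005, 0.281, 0.4301]
ee_rot: [-3.084, -0.591, -0.004]
contact_force: [1.1, 0.8, -0.4]
finger_gap: 0.0216
```

Emit:
{"method": "send_rows", "body": {
  "commands": [
    {"tx": 0, "ty": 0, "tz": -0.5, "rx": 0, "ry": 0, "rz": 0},
    {"tx": -0.5, "ty": 2, "tz": 0, "rx": 0, "ry": 0, "rz": 0},
    {"tx": -1, "ty": 3.4, "tz": 0, "rx": 0, "ry": 0, "rz": 0},
    {"tx": -1, "ty": 3.4, "tz": 0, "rx": 0, "ry": 0, "rz": 0},
    {"tx": -1, "ty": 3.4, "tz": 0, "rx": 0, "ry": 0, "rz": 0}
  ]
}}

```text
time_s: 17.3
position: [0.5127, 0.1534, 0.4317]
ee_rot: [3.085, 0.592, -0.001]
contact_force: [1.0, -0.5, -1.3]
finger_gap: 0.0217
```

Emit:
{"method": "send_rows", "body": {
  "commands": [
    {"tx": -1, "ty": 3.4, "tz": 0, "rx": 0, "ry": 0, "rz": 0},
    {"tx": -1, "ty": 3.4, "tz": 0, "rx": 0, "ry": 0, "rz": 0},
    {"tx": -1, "ty": 3.4, "tz": 0, "rx": 0, "ry": 0, "rz": 0},
    {"tx": -1, "ty": 3.4, "tz": 0, "rx": 0, "ry": 0, "rz": 0},
    {"tx": -1, "ty": 3.4, "tz": 0, "rx": 0, "ry": 0, "rz": 0}
  ]
}}

```text
time_s: 17.8
position: [0.5291, -0.0232, 0.4318]
ee_rot: [-3.085, -0.591, 0.001]
contact_force: [0.3, -0.4, -0.6]
finger_gap: 0.0217
```

Emit:
{"method": "send_rows", "body": {
  "commands": [
    {"tx": -1, "ty": 3.4, "tz": 0, "rx": 0, "ry": 0, "rz": 0},
    {"tx": -1, "ty": 3.4, "tz": 0, "rx": 0, "ry": 0, "rz": 0},
    {"tx": -1, "ty": 3.4, "tz": 0, "rx": 0, "ry": 0, "rz": 0},
    {"tx": -1, "ty": 3.4, "tz": 0, "rx": 0, "ry": 0, "rz": 0},
    {"tx": -1, "ty": 3.4, "tz": 0, "rx": 0, "ry": 0, "rz": 0}
  ]
}}

```text
time_s: 18.3
position: [0.5456, -0.1995, 0.4316]
ee_rot: [-3.085, -0.591, 0.001]
contact_force: [0.5, -0.9, -1.3]
finger_gap: 0.0212
```

```bash
python3 rem.py .555 -.2915 .215
```

```text
t 18.3 grasp [ 0.5454 -0.1994  0.2516] z axis [-9.e-04  4.e-04 -1.e+00] y axis [ 0.37  -0.929 -0.001] gap 0.0212 F [ 0.5 -0.9 -1.3] j [ 0.23  0.5   0.12  1.69 -0.07  0.96 -0.82]
shift cm [-2.51  8.91  3.66] tilt fix rad [-0.0007  0.0006  0.    ]
```

Emit:
{"method": "send_rows", "body": {
  "commands": [
    {"tx": -0.8, "ty": 2.8, "tz": 0, "rx": 0, "ry": 0, "rz": 0},
    {"tx": -0.8, "ty": 2.8, "tz": 0, "rx": 0, "ry": 0, "rz": 0},
    {"tx": -0.6, "ty": 2, "tz": 0.5, "rx": 0, "ry": 0, "rz": 0},
    {"tx": -0.3, "ty": 1, "tz": 1, "rx": 0, "ry": 0, "rz": 0},
    {"tx": 0, "ty": 0.3, "tz": 1, "rx": 0, "ry": 0, "rz": 0}
  ]
}}

```text
time_s: 18.8
position: [0.555, -0.2911, 0.4059]
ee_rot: [-3.086, -0.589, 0.002]
contact_force: [-0.1, -0.2, -2.2]
finger_gap: 0.0215
```

Emit:
{"method": "send_rows", "body": {
  "commands": [
    {"tx": 0, "ty": 0, "tz": 0.5, "rx": 0, "ry": 0, "rz": 0},
    {"tx": 0, "ty": 0, "tz": 0, "rx": 0, "ry": 0, "rz": 0},
    {"tx": 0, "ty": 0, "tz": 0, "rx": 0, "ry": 0, "rz": 0},
    {"tx": 0, "ty": 0, "tz": 0, "rx": 0, "ry": 0, "rz": 0},
    {"tx": 0, "ty": 0, "tz": 0, "rx": 0, "ry": 0, "rz": 0}
  ]
}}

```text
time_s: 19.3
position: [0.5558, -0.2897, 0.4028]
ee_rot: [3.085, 0.592, 0.001]
contact_force: [-0.7, -0.7, -0.4]
finger_gap: 0.0216
```

```bash
python3 rem.py .555 -.2915 .215;python3 - <<'E'
from h import *
p,d=arm.camera("scene");cv2.imwrite("pics/s2.png",cv2.resize(p[90:210,140:300,::-1],None,fx=4,fy=4))
E
```

```text
t 19.3 grasp [ 0.556  -0.2897  0.2228] z axis [ 1.e-03 -2.e-04 -1.e+00] y axis [ 0.37  -0.929  0.001] gap 0.0216 F [-0.7 -0.7 -0.4] j [ 0.37  0.6   0.12  1.59 -0.08  0.96 -0.68]
shift cm [-0.16  0.13  0.78] tilt fix rad [ 0.0006 -0.0008 -0.    ]
```

View pics/s2.png

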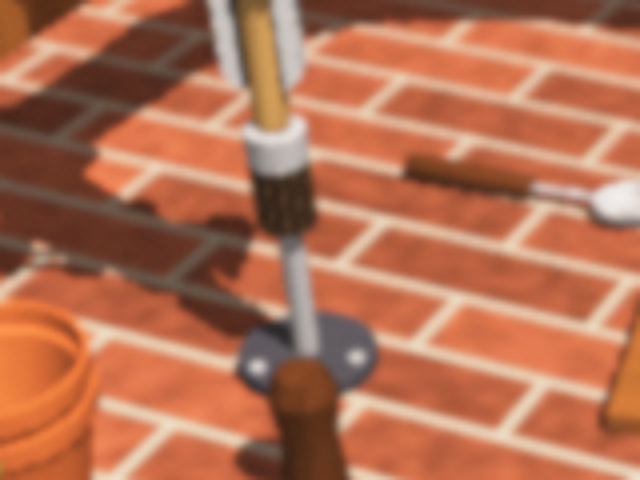

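The bristle end (287,232) is directly above the spindle top (290,240). I dab downward gently.

Emit:
{"method": "send_rows", "body": {
  "commands": [
    {"tx": -0.1, "ty": 0.1, "tz": 0.2, "rx": 0, "ry": 0, "rz": 0},
    {"tx": 0, "ty": 0, "tz": 0.2, "rx": 0, "ry": 0, "rz": 0},
    {"tx": 0, "ty": 0, "tz": 0.2, "rx": 0, "ry": 0, "rz": 0},
    {"tx": 0, "ty": 0, "tz": 0.2, "rx": 0, "ry": 0, "rz": 0},
    {"tx": 0, "ty": 0, "tz": 0, "rx": 0, "ry": 0, "rz": 0}
  ]
}}

```text
time_s: 19.85
position: [0.555, -0.2915, 0.3942]
ee_rot: [-3.085, -0.591, 0.0]
contact_force: [-0.8, 0.4, 2.2]
finger_gap: 0.0216
```

Emit:
{"method": "send_rows", "body": {
  "commands": [
    {"tx": 0, "ty": 0, "tz": 0.1, "rx": 0, "ry": 0, "rz": 0},
    {"tx": 0, "ty": 0, "tz": 0.1, "rx": 0, "ry": 0, "rz": 0},
    {"tx": 0, "ty": 0, "tz": 0, "rx": 0, "ry": 0, "rz": 0},
    {"tx": 0, "ty": 0, "tz": 0, "rx": 0, "ry": 0, "rz": 0},
    {"tx": 0, "ty": 0, "tz": 0, "rx": 0, "ry": 0, "rz": 0}
  ]
}}

```text
time_s: 20.35
position: [0.555, -0.2915, 0.3923]
ee_rot: [3.085, 0.591, 0.0]
contact_force: [-1.1, -0.5, 3.1]
finger_gap: 0.0214
```

About 4 N of endwise contact: the dab is done. I raise the brush and return it to the saucer.

Emit:
{"method": "send_rows", "body": {
  "commands": [
    {"tx": 0, "ty": 0, "tz": -0.5, "rx": 0, "ry": 0, "rz": 0},
    {"tx": 0, "ty": 0, "tz": -1.5, "rx": 0, "ry": 0, "rz": 0},
    {"tx": 0, "ty": 0, "tz": -1.5, "rx": 0, "ry": 0, "rz": 0},
    {"tx": 1.5, "ty": -1.6, "tz": -0.5, "rx": 0, "ry": 0, "rz": 0},
    {"tx": 2.4, "ty": -2.6, "tz": 0, "rx": 0, "ry": 0, "rz": 0}
  ]
}}

```text
time_s: 20.85
position: [0.5751, -0.2404, 0.4333]
ee_rot: [3.084, 0.582, 0.002]
contact_force: [0.5, -0.0, -1.3]
finger_gap: 0.0213
```

Emit:
{"method": "send_rows", "body": {
  "commands": [
    {"tx": 2.4, "ty": -2.6, "tz": 0, "rx": 0, "ry": 0, "rz": 0},
    {"tx": 2.4, "ty": -2.6, "tz": 0, "rx": 0, "ry": 0, "rz": 0},
    {"tx": 2.4, "ty": -2.6, "tz": 0, "rx": 0, "ry": 0, "rz": 0},
    {"tx": 2.4, "ty": -2.6, "tz": 0, "rx": 0, "ry": 0, "rz": 0},
    {"tx": 2.4, "ty": -2.6, "tz": 0, "rx": 0, "ry": 0, "rz": 0}
  ]
}}

```text
time_s: 21.35
position: [0.6395, -0.0713, 0.432]
ee_rot: [-3.085, -0.591, 0.0]
contact_force: [0.2, -0.2, -0.7]
finger_gap: 0.0218
```

Emit:
{"method": "send_rows", "body": {
  "commands": [
    {"tx": 2.4, "ty": -2.6, "tz": 0, "rx": 0, "ry": 0, "rz": 0},
    {"tx": 2.4, "ty": -2.6, "tz": 0, "rx": 0, "ry": 0, "rz": 0},
    {"tx": 1.5, "ty": -1.6, "tz": 0, "rx": 0, "ry": 0, "rz": 0},
    {"tx": 0.7, "ty": -0.8, "tz": 0, "rx": 0, "ry": 0, "rz": 0},
    {"tx": 0, "ty": 0, "tz": 0, "rx": 0, "ry": 0, "rz": 0}
  ]
}}

```text
time_s: 21.85
position: [0.6762, 0.0252, 0.4317]
ee_rot: [-3.084, -0.595, 0.001]
contact_force: [-0.2, -0.0, -1.6]
finger_gap: 0.0214
```

```bash
python3 rem.py .6765 .0239 .12
```

```text
t 21.85 grasp [0.6761 0.0254 0.2517] z axis [-5.e-04  6.e-04 -1.e+00] y axis [ 0.372 -0.928 -0.001] gap 0.0214 F [-0.2 -0.  -1.6] j [-0.14  0.65  0.11  1.4  -0.08  1.1  -1.21]
shift cm [-0.02  0.16 13.17] tilt fix rad [-0.0007  0.0002 -0.    ]
```

Emit:
{"method": "send_rows", "body": {
  "commands": [
    {"tx": 0, "ty": 0.1, "tz": 2, "rx": 0, "ry": 0, "rz": 0},
    {"tx": 0, "ty": 0, "tz": 3, "rx": 0, "ry": 0, "rz": 0},
    {"tx": 0, "ty": 0, "tz": 3, "rx": 0, "ry": 0, "rz": 0},
    {"tx": 0, "ty": 0, "tz": 2, "rx": 0, "ry": 0, "rz": 0},
    {"tx": 0, "ty": 0, "tz": 1.5, "rx": 0, "ry": 0, "rz": 0}
  ]
}}

```text
time_s: 22.35
position: [0.6757, 0.0202, 0.3157]
ee_rot: [3.085, 0.587, -0.004]
contact_force: [0.7, 0.4, -0.6]
finger_gap: 0.0211
```

Emit:
{"method": "send_rows", "body": {
  "commands": [
    {"tx": 0, "ty": 0, "tz": 0.7, "rx": 0, "ry": 0, "rz": 0},
    {"tx": 0, "ty": 0, "tz": 0.4, "rx": 0, "ry": 0, "rz": 0},
    {"tx": 0, "ty": 0, "tz": 0.2, "rx": 0, "ry": 0, "rz": 0},
    {"tx": 0, "ty": 0, "tz": 0, "rx": 0, "ry": 0, "rz": 0},
    {"tx": 0, "ty": 0, "tz": 0, "rx": 0, "ry": 0, "rz": 0}
  ]
}}

```text
time_s: 22.85
position: [0.6767, 0.0228, 0.3051]
ee_rot: [3.085, 0.592, 0.002]
contact_force: [1.1, 0.2, -0.7]
finger_gap: 0.0218
```

```bash
python3 rem.py .6765 .0239 .12;python3 - <<'E'
from h import *
p,d=arm.camera("scene");cv2.imwrite("pics/s3.png",cv2.resize(p[150:270,240:400,::-1],None,fx=4,fy=4))
E
```

```text
t 22.85 grasp [0.677  0.0228 0.1251] z axis [ 0.0015  0.     -1.    ] y axis [ 0.37  -0.929  0.001] gap 0.0218 F [ 1.1  0.2 -0.7] j [-0.13  0.78  0.1   1.53 -0.09  0.84 -1.19]
shift cm [-0.   -0.12  0.51] tilt fix rad [ 0.0005 -0.0014  0.    ]
```

View pics/s3.png

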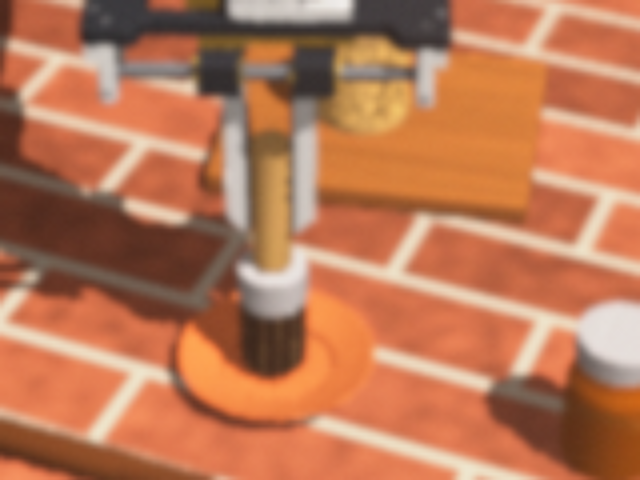

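The bristles (272,365) hang just over the saucer floor and the brush is upright. I lower the last 5 mm in small steps.

Emit:
{"method": "send_rows", "body": {
  "commands": [
    {"tx": 0, "ty": -0.1, "tz": 0.2, "rx": 0, "ry": 0, "rz": 0},
    {"tx": 0, "ty": 0, "tz": 0.2, "rx": 0, "ry": 0, "rz": 0},
    {"tx": 0, "ty": 0, "tz": 0.1, "rx": 0, "ry": -0.001, "rz": 0},
    {"tx": 0, "ty": 0, "tz": 0.05, "rx": 0, "ry": 0, "rz": 0},
    {"tx": 0, "ty": 0, "tz": 0, "rx": 0, "ry": 0, "rz": 0}
  ]
}}

```text
time_s: 23.4
position: [0.6762, 0.0239, 0.299]
ee_rot: [-3.085, -0.592, 0.0]
contact_force: [-0.7, 1.1, 1.1]
finger_gap: 0.0218
```

Emit:
{"method": "send_rows", "body": {
  "commands": [
    {"tx": 0, "ty": 0, "tz": 0, "rx": 0, "ry": 0, "rz": 0},
    {"tx": 0, "ty": 0, "tz": 0, "rx": 0, "ry": 0, "rz": 0},
    {"tx": 0, "ty": 0, "tz": 0, "rx": 0, "ry": 0, "rz": 0},
    {"tx": 0, "ty": 0, "tz": 0, "rx": 0, "ry": 0, "rz": 0},
    {"tx": 0, "ty": 0, "tz": 0, "rx": 0, "ry": 0, "rz": 0}
  ]
}}

```text
time_s: 23.9
position: [0.6762, 0.0239, 0.2988]
ee_rot: [-3.085, -0.592, 0.001]
contact_force: [0.1, 1.6, 2.5]
finger_gap: 0.0215
```

Emit:
{"method": "send_rows", "body": {
  "commands": [
    {"tx": 0, "ty": 0, "tz": -0.07, "rx": 0, "ry": 0, "rz": 0},
    {"tx": 0, "ty": 0, "tz": 0, "rx": 0, "ry": 0, "rz": 0},
    {"tx": 0, "ty": 0, "tz": 0, "rx": 0, "ry": 0, "rz": 0},
    {"tx": 0, "ty": 0, "tz": 0, "rx": 0, "ry": 0, "rz": 0},
    {"tx": 0, "ty": 0, "tz": 0, "rx": 0, "ry": 0, "rz": 0}
  ]
}}

```text
time_s: 24.4
position: [0.6761, 0.0236, 0.2994]
ee_rot: [3.085, 0.591, -0.001]
contact_force: [-0.3, 1.4, 2.8]
finger_gap: 0.0213
```

Emit:
{"method": "send_rows", "body": {
  "commands": [
    {"tx": 0, "ty": 0, "tz": 0, "rx": 0, "ry": 0, "rz": 0},
    {"tx": 0, "ty": 0, "tz": 0, "rx": 0, "ry": 0, "rz": 0},
    {"tx": 0, "ty": 0, "tz": 0, "rx": 0, "ry": 0, "rz": 0},
    {"tx": 0, "ty": 0, "tz": 0, "rx": 0, "ry": 0, "rz": 0},
    {"tx": 0, "ty": 0, "tz": 0, "rx": 0, "ry": 0, "rz": 0}
  ],
  "claw": 1
}}

```text
time_s: 24.9
position: [0.676, 0.0235, 0.2993]
ee_rot: [3.085, 0.591, -0.002]
contact_force: [1.0, -0.7, 0.6]
finger_gap: 0.0583
```

Emit:
{"method": "send_rows", "body": {
  "commands": [
    {"tx": 0, "ty": 0, "tz": 0, "rx": 0, "ry": 0, "rz": 0},
    {"tx": 0, "ty": 0, "tz": 0, "rx": 0, "ry": 0, "rz": 0},
    {"tx": 0, "ty": 0, "tz": -0.5, "rx": 0, "ry": 0, "rz": 0},
    {"tx": 0, "ty": 0, "tz": -1.5, "rx": 0, "ry": 0, "rz": 0},
    {"tx": 0, "ty": 0, "tz": -3, "rx": 0, "ry": 0, "rz": 0}
  ]
}}

```text
time_s: 25.4
position: [0.6754, 0.0237, 0.3488]
ee_rot: [-3.085, -0.591, 0.008]
contact_force: [-0.5, 0.1, 0.0]
finger_gap: 0.0936
```

Emit:
{"method": "send_rows", "body": {
  "commands": [
    {"tx": 0, "ty": 0, "tz": -3, "rx": 0, "ry": 0, "rz": 0},
    {"tx": 0, "ty": 0, "tz": -3, "rx": 0, "ry": 0, "rz": 0},
    {"tx": 0, "ty": 0, "tz": -1.5, "rx": 0, "ry": 0, "rz": 0},
    {"tx": 0, "ty": 0, "tz": 0, "rx": 0, "ry": 0, "rz": 0},
    {"tx": 0, "ty": 0, "tz": 0, "rx": 0, "ry": 0, "rz": 0}
  ]
}}

```text
time_s: 25.9
position: [0.676, 0.0237, 0.4249]
ee_rot: [3.085, 0.591, -0.0]
contact_force: [0.3, 0.6, -0.7]
finger_gap: 0.0941
```

```bash
python3 rem.py .6765 .0239 .12;python3 - <<'E'
from h import *
p,d=shot("scene","pics/s4.png");np.savez("scene0.npz",p=p,d=d)
p,d=shot("top","pics/t4.png");np.savez("top0.npz",p=p,d=d)
from m import *
for c,z0,z1,r,n in(((.446,-.0185),.03,.08,.03,"spool"),((.677,.024),.1,.152,.011,"handle"),((.677,.024),.077,.088,.011,"handle low")):
    p=band(c,.06,z0,z1,0);print(n,fit(p,r,c))
p=band((.446,-.0185),.045,.07,.2,0);print("spool top",np.sort(p[:,2])[-10:].round(3))
p=band((.501,.2795),.07,.053,.068,0);print("pot",(p.min(0)+p.max(0))/2)
E
```

```text
t 25.9 grasp [0.6759 0.0237 0.2449] z axis [-2.e-04 -2.e-04 -1.e+00] y axis [ 0.37  -0.929  0.   ] gap 0.0941 F [ 0.3  0.6 -0.7] j [-0.14  0.65  0.11  1.41 -0.08  1.08 -1.21]
shift cm [ 0.07 -0.   12.49] tilt fix rad [0.0001 0.0003 0.    ]
spool [ 0.548 -0.289  0.074]
shaker [ 0.651 -0.206  0.083]
saucer [0.427 0.006 0.784]
pot [0.406 0.033 0.794]
board [0.401 0.002 0.787]
jar [0.429 0.03  0.781]
mug [0.39  0.029 0.802]
counter [0.414 0.019 0.791]
counter2 [ 0.58  -0.152 -0.001]
spool (array([ 0.4465, -0.0207]), 389, np.float64(0.002))
handle (array([0.6771, 0.0222]), 203, np.float64(0.0012))
handle low (array([0.6767, 0.0224]), 37, np.float64(0.001))
spool top [0.09  0.09  0.091 0.091 0.091 0.091 0.091 0.091 0.092 0.092]
pot [0.50223661 0.27926954 0.05876433]
```

View pics/s4.png

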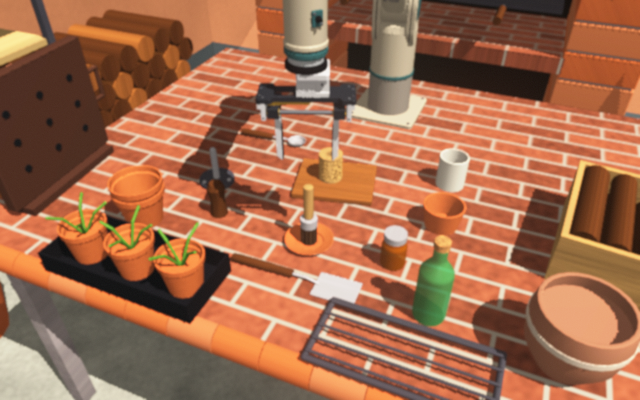

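The spool stands upright on the board (331,165), the brush stands upright in the saucer (309,220), and the pot (443,213) has not moved. The gripper is clear, so I hand in.

```bash
python3 -c "
from station import arm
print(arm.job_done())"
```

```text
the job is handed in; nothing more can be done
None
```

I did the whole job in the order asked and handed it in at about 26 s of the 69 s allowed.

- **Spool:** I lifted it straight off the spindle and set it down with about 6 N of contact. The last check has it upright near the middle of the board, at about (0.446, -0.02).
- **Oil pot:** The bristle tip went down to about 18 mm above the counter, where half-way is about 33 mm. The pot still measures where it started, to within about 1 mm.
- **Dab:** I pressed the bristles endwise on the top of the spindle with about 4 N. I did not dab the side of the pin.
- **Brush:** It stands upright in the saucer, within about 1–2 mm of where it started. The low and high fits of its handle agree within 1 mm.

The gripper is open and clear, and the bystanders look undisturbed in the final picture. None of my checks failed. My final numbers come from the scene camera only, because the arm blocked part of the top view. The spool top read 2–4 mm higher than expected, about as much as some heights read too high at the start, so I took it as depth noise.

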